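# Set a plate in the filing block, then draw the file and hold it ready

## Task

Get the bench ready to file a plate edge: lift the steel test plate out of the wooden stand, slide it upright into the tight slot of the steel filing block, about in the middle and fully down, and let go of it. Then draw the flat file out of its sloping holder, turn it level with its flat face down, and finish still holding it raised a few centimetres over the plate, crosswise to it, the middle of the blade over the middle of the plate's top edge, carried by the gripper alone. Leave the mug, the tape measure and the big nut where they are.

Things in the scene. Friction and masses are not known exactly. Their poses are not given: they have to be found in the camera images.
- test_plate: Dark steel plate 100 x 75 x 8 mm, 0.5 kg, at first standing on a long edge in the wooden stand. Origin: centre of one large face (not of the thickness). y along its 100 mm length (along the stand's slot at first), x along its 75 mm height (up at first), z across its thickness (metal from z = 0 to 8 mm).
- plate_centre (a point): Centre of the steel plate: 37.5 mm below its top edge and 37.5 mm above its lower edge when it stands upright.
- plate_stand: Wooden stand fixed to the worktop, 130 (x) x 60 (y) x 40 mm high, with one wide slot (12 mm) along its x axis over the whole length, open at both ends and at the top; slot floor 10 mm above the worktop, so 45 mm of the plate stands out above the wood. Origin: centre of its underside.
- filing_block: Steel block fixed to the worktop: foot 150 (x) x 90 (y) x 6 mm; on it two jaws 110 mm long with a slot 10 mm wide (1 mm to spare each side of the plate) along the block's x axis, open at ends and top. Slot floor 6 mm above the worktop; jaws reach to 30 mm, with lips flaring outward to 39 mm (20 mm apart at the top). A seated plate's top edge is 81 mm up. Origin: centre of its underside.
- slot_floor (a point): Middle of the filing block's slot, on its floor. Axes as the block's: x along the slot, z up.
- flat_file: Flat file 325 mm, 0.26 kg, wooden handle. y runs from blade tip to handle end, x across its width, z across its thickness (flat faces look along +z and -z). Blade 20 mm wide, 5 mm thick (z = 10 to 15 mm), y = -162 to 38 mm; round handle up to 30 mm thick (centre line x = 0, z = 15 mm), y = 38 to 162 mm. Origin: mid-length, z = 0. At first it rises about 40 degrees above level towards the handle.
- file_grip (a point): Middle of the handle's thickness 75 mm from the file's origin towards the handle end; handle about 28 mm across here. A good place to grasp, across the file's width (x), from above and perpendicular to the file's y axis. The handle's end stands about 250 mm above the worktop at first: pass above it.
- blade_middle (a point): Middle of the blade (length, width and thickness): 137 mm from file_grip along the file towards the tip.
- blade_tip (a point): Tip end of the blade.
- file_holder: Holder fixed to the worktop: steel foot 130 (x) x 80 x 8 mm, sloping slippery plastic sheath (inside 27 x 10.5 mm, 60 mm deep; outside 37 x 21 mm) that rises at 45 degrees towards the holder's +x. The last 60 mm of the blade stand in it loosely, the file sagging to 40 degrees; it is drawn straight along its own length, at least 60 mm. Origin: underside, 5 mm ahead (+x) of the foot's middle.
- holder_mouth (a point): Middle of the open upper end of the sheath, 66 mm above the worktop. Axes as the holder's: x horizontal towards the handle, z up.
- mug: Grey enamel mug, 80 mm high, a bystander standing loose.
- measure: Tape measure, 34 x 76 x 66 mm, a bystander standing loose.
- big_nut: Steel hexagon nut 30 x 34 x 15 mm, a bystander lying loose.
- bench_vice: Bench vice fixed to the worktop, not used: its jaws reach 157 mm above the worktop; it covers about 0.15 m ahead of and behind its origin (x), 0.07 m to either side. Origin: middle of its foot, on the worktop.
There are look-alikes about, which are no part of the job. What is shaped like the test_plate but blue is not meant.

How it is judged:
On the way, in this order (a step that is already met when the one before it is completed fails the run):
1. the plate stands fully down in the filing block's slot, let go (x of plate_centre in the frame of slot_floor between -0.02 and 0.02 m and y of plate_centre in the frame of slot_floor between -0.005 and 0.005 m and z of plate_centre in the frame of slot_floor between 0.03 and 0.041 m and angle between the y axis of test_plate and the x axis of filing_block, either way round below 0.1 rad and contact force between the fingers and test_plate below 0.2 N), for 0.3 s.
2. the file has been drawn out of the holder and is held by the fingers ((x of blade_tip in the frame of holder_mouth above 0.015 m or z of blade_tip in the frame of holder_mouth above 0.015 m) and contact force between the fingers and flat_file above 1 N and contact force between flat_file and file_holder below 0.3 N), for 0.1 s.
At the end, for the whole second after the job is handed in: Plate untouched, fully down in the slot, within 20 mm of its middle. Only the gripper holds the file: still, level (11 degrees), flat face up or down (14), crosswise (20); the blade's middle within 35 mm along and 45 mm across of the plate's middle, 1 to 9 cm over its top edge (all of step 1 and angle between flat_file's own y axis and vertical between 1.38 and 1.76 rad and (angle between flat_file's own z axis and vertical below 0.25 rad or angle between flat_file's own z axis and vertical above 2.89 rad) and angle between the y axis of flat_file and the y axis of filing_block, either way round below 0.35 rad and x of blade_middle in the frame of slot_floor between -0.035 and 0.035 m and y of blade_middle in the frame of slot_floor between -0.045 and 0.045 m and z of blade_middle in the frame of slot_floor between 0.085 and 0.175 m and linear speed of flat_file below 0.03 m/s and contact force between the fingers and flat_file above 1 N and contact force between flat_file and test_plate below 0.1 N and contact force between flat_file and filing_block below 0.1 N and contact force between flat_file and file_holder below 0.1 N and contact force between flat_file and plate_stand below 0.1 N and contact force between flat_file and bench_vice below 0.1 N); the arm keeps its last pose, push and grip.
It fails at once if the mug, the tape measure or the big nut is moved (distance of any of mug, measure, big_nut from where it was at the start of the episode above 0.03 m).
It also fails if it takes over 61 s, if anything falls off the work surface, if the arm or the gripper's body presses on something with over 40 N, if the wrist force passes 120 N, or if a joint passes its speed limit or range.

## Robot

A 7-joint arm with a two-finger parallel gripper is mounted at the origin on a cart in front of the work surface, level with it; the furniture and walls round the work are solid. World frame = base frame: x ahead of the robot, y to its left, z up, the work surface at z = 0. Lengths are in m, angles in rad, forces in N, time in s.
With the tool pointing down it reaches from about 0.35 to 0.9 m from the base axis. Payload 8.1 kg.
Tool frame: the origin (TCP) lies where the fingers leave the gripper's body, on its centre line; the fingertips stand 66 mm ahead of it and the grasp point (between the pads) lies 47 mm ahead of it; z points along the fingers, y is the line along which they close (so a half turn about z gives the same grasp; the last joint's range is limited). The gripper opens to 92 mm and grips with 3 to 60 N. Pads are 19 mm wide; open, the fingers measure 130 mm over their backs; the gripper's body (75 mm by 190 mm) begins 47 mm behind the grasp point.
Start: joints at [1.13, 0.434, 0.025, 1.573, -0.012, 1.134, -0.075], TCP at [0.207, -0.59, 0.292] pointing down, gripper open.
Joint ranges: [-2.62, 2.62], [-0.44, 2.09], [-1.27, 1.32], [0.08, 2.57], [-1.32, 4.46], [0.12, 2], [-2.74, 2.74]. Speed limits (rad/s): [2.22, 2.22, 3.01, 3.01, 3.14, 3.14, 3.14].

## Interface

Orientations are given as a rotation vector (axis times angle).
In Python, from cell import arm gives the robot as it stands.
- The arm moves only by the tool send_rows, never from a script. Its argument "motion" is text: rows parted by semicolons, each of 7 numbers parted by spaces: the closure, from 0 (fully open) to 1 (shut), then the shift along the world's x, y, z in m, then the turn, a rotation vector about the world's x, y, z in degrees. A call has 1 to 5 rows; each row shifts and turns the commanded pose from where the row before left it; what a row does not reach is not made up. A row lasts 1/8 s, in which the tool goes at most 62.5 mm and 10.7 degrees, less where a joint would pass 70% of its speed; a pose out of reach is approached as far as the arm can. A call is refused whole if a number of a shift passes 0.0625 or a number of a turn 10.7, either way. A call with a gripper value outside its range is refused whole. The fingers move at their own pace and stop on an object; "force" is the grip in N (left out, the last holds). Time passes only in rows, so rows that do not move let the fingers close. It gives the time, the measured TCP pose, the force, the opening and the grip force at its end, in the units of the state.
- arm.observe(): the state, without advancing time (a new reading comes with each control period).
- arm.get_image(name): name is "side" or "top"; returns (picture, depth): 400x640x3 uint8, blue, green, red; 400x640 float32, m along the optical axis (not along the pixel's ray), 0 where there is no reading.
- arm.camera_model(name): a dict with "fx", "fy", "cx", "cy" (pixels), "D" ([k1, k2, p1, p2, k3] as OpenCV has them; the pictures are not rectified), "view" (4x4, takes a point from world to camera coordinates). Camera axes: x right, y down, z forward; pixel columns grow to the right and rows downward; lengths in m; the calibration is good to about 2 mm. A picture is of the moment at which its call begins. camera_model takes no time and is no camera call.
- arm.sign_off(): hands the job in; it is judged then, once.
The state is a dict: "clock": time; "joints": joint angles; "dq": joint speeds; "joint_efforts": joint torques, N m; "position": TCP position; "ee_rot": TCP orientation; "force": force on the tool from outside, world axes, zero at the start; "ft_torque": the same for the moment, N m; "width": opening from 0.0 (shut) to 1.0 (fully open); "gripper_force": force on a finger pad.
Only numpy, scipy, OpenCV 4.12 (cv2) and the standard library are available. Lean on these libraries where they do the work, as an engineer would, in place of code of your own. Each camera call takes 0.05 s, during which the arm holds its last target. There are 200 camera calls.

## Working session

There is one attempt and no reset: what is moved stays moved. The work goes in short steps, Python scripts to look and compute and a tool call to move; the robot and the scene stay as the last step left them, time stands still between calls to the robot, and variables do not carry over. Pictures are saved under pics/ and viewed, at most 10 in all, crops included, and the job is handed in when it is done.

Besides the shell and the picture viewer there is one more tool, called after ">>>" as name(argument=value, ...), one argument or row to a line, values as JSON. send_rows: Moves the arm, as the interface text tells. Its arguments: {"type":"object","properties":{"motion":{"type":"string"},"force":{"type":"number"}},"required":["motion"]}

```bash
ls; mkdir -p pics; cat > h.py <<'E'
import numpy as np, cv2
from cell import arm
def cloud(n,d):
    c=arm.camera_model(n);K=np.array([[c['fx'],0,c['cx']],[0,c['fy'],c['cy']],[0,0,1.]])
    v,u=np.mgrid[0:400,0:640];p=np.stack([u.ravel(),v.ravel()],1).astype(np.float64)
    x=cv2.undistortPoints(p[:,None],K,np.array(c['D'],float))[:,0].reshape(400,640,2)
    P=np.dstack([x[...,0]*d,x[...,1]*d,d]);T=np.linalg.inv(np.array(c['view']))
    W=P@T[:3,:3].T+T[:3,3];W[d==0]=np.nan
    return W
E
python3 - <<'E'
from h import *
for n in ('side','top'):
    im,d=arm.get_image(n);cv2.imwrite(f'pics/{n}0.png',im);np.savez(f'{n}0.npz',im=im,d=d,W=cloud(n,d))
    print(n,np.linalg.inv(np.array(arm.camera_model(n)['view'])).round(3).tolist(),arm.camera_model(n)['fx'],(d==0).mean())
print(arm.observe())
E
```

```text
pics
side [[0.908, -0.18, 0.378, 0.1], [-0.417, -0.338, 0.844, -1.114], [-0.024, -0.924, -0.382, 0.54], [0.0, 0.0, 0.0, 1.0]] 468.73301312579133 0.0037734375
top [[0.015, -0.974, 0.225, 0.205], [-1.0, -0.013, 0.01, -0.223], [-0.007, -0.225, -0.974, 1.539], [0.0, 0.0, 0.0, 1.0]] 509.42768739588047 0.00406640625
{'clock': 0.1, 'joints': array([ 1.1304105 ,  0.43518394,  0.02497545,  1.57402286, -0.01159642,
        1.13400356, -0.07505639]), 'dq': array([-9.12815169e-04, -1.71870581e-04, -8.58820489e-04, -6.60048878e-05,
        2.72059084e-04,  7.97930225e-04, -2.74091601e-03]), 'joint_efforts': array([ 3.64868545e-03, -6.69123602e+01,  9.88340713e-01, -3.15147901e+01,
       -6.05049846e-02,  3.73607164e-02,  7.75411104e-05]), 'position': array([ 0.20695483, -0.58934264,  0.2914979 ]), 'ee_rot': array([-3.09549727e+00, -5.27794287e-01,  6.00731417e-04]), 'force': array([-0.29006577, -0.42797764, -1.03587075]), 'ft_torque': array([ 0.02845175, -0.06257334,  0.0075009 ]), 'gripper_force': 0.0, 'width': 0.9991872888765347}
```

View pics/side0.png

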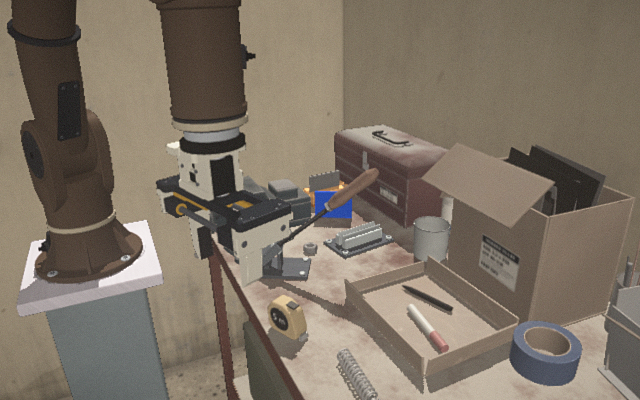

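View pics/top0.png

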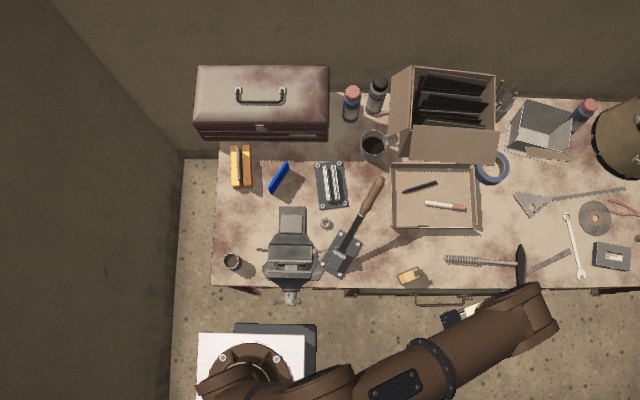

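The side view shows a dark plate at (323,180) behind the orange stand at (300,190), the blue plate at (333,205), the file handle at (353,190), the filing block at (360,238), the mug at (430,240), the measure at (285,315) and the nut at (310,248). In the top view the orange stand is at (241,166), the blue plate at (279,178), the block at (331,185), the file from (345,255) to (378,180), and the vice at (290,260). There are two plates. The one in the orange stand at top (241,166) is dark steel, so it fits. The blue one at (279,178) doesn't. I'll confirm this in an enlarged crop.

```bash
python3 - <<'E'
from h import *
S=np.load('side0.npz');T=np.load('top0.npz')
a=cv2.resize(T['im'][125:285,215:395],None,fx=3.3,fy=3.3,interpolation=2)[:,:]
b=cv2.resize(S['im'][150:290,230:400],None,fx=2,fy=2,interpolation=2)
c=np.zeros((600,800,3),np.uint8);a=cv2.resize(T['im'][125:285,215:395],(450,400));c[:400,:450]=a
c[:288,450:]=cv2.resize(b,(350,288));cv2.imwrite('pics/crop1.png',c)
def rect(P,name):
    r=cv2.minAreaRect(P[:,:2].astype(np.float32)*1000);print(name,len(P),[np.round(x,1) for x in r],'z',np.percentile(P[:,2],[5,50,95]).round(4))
W=T['W'];im=T['im'];hsv=cv2.cvtColor(im,cv2.COLOR_BGR2HSV)
def sel(u0,u1,v0,v1,zl,zh):
    m=np.zeros((400,640),bool);m[v0:v1,u0:u1]=1
    return m&(W[...,2]>zl)&(W[...,2]<zh)
rect(W[sel(225,262,135,200,.03,.05)],'stand')
rect(W[sel(225,262,135,200,.06,.12)],'plate')
rect(W[sel(310,355,150,215,.024,.05)],'block jaws')
rect(W[sel(310,355,150,215,.004,.05)],'block all')
rect(W[sel(262,300,150,200,.05,.12)],'blue')
for n,b in dict(vice=(255,320,200,300),box=(385,500,60,165),mug=(355,392,125,162)).items():
    P=W[sel(*b,.03,.5)];print(n,np.percentile(P,[1,99],0).round(3).tolist())
P=W[sel(315,390,165,285,.04,.4)];
m=sel(340,390,165,240,.05,.4);P=W[m];c=np.median(P,0);
u,s,v=np.linalg.svd(P-P.mean(0),full_matrices=False);print('file',len(P),P.mean(0),v[0],np.degrees(np.arcsin(v[0][2])))
t=(P-P.mean(0))@v[0];print(t.min(),t.max())
for k in range(5): 
    q=P[(t>=np.quantile(t,k/5))&(t<=np.quantile(t,(k+1)/5))];print(np.median(q,0).round(4))
m=sel(318,365,215,280,.004,.012);rect(W[m],'holder foot')
E
```

```text
stand 703 [array([668.1,  49.3]), array([115.2, 160.3]), np.float64(88.4)] z [0.0324 0.0397 0.0462]
plate 143 [array([671.2,  44.6]), array([147.4, 108.4]), np.float64(0.4)] z [0.0612 0.0821 0.0897]
block jaws 359 [array([ 605.4, -229.6]), array([109.8,  41.8]), np.float64(7.8)] z [0.0253 0.0321 0.0405]
block all 1288 [array([ 614.1, -233.6]), array([207.3, 138.9]), np.float64(0.9)] z [0.0044 0.0086 0.0374]
blue 149 [array([617.1, -70. ]), array([  9.8, 100.7]), np.float64(58.7)] z [0.0519 0.0721 0.0801]
vice [[0.254, -0.179, 0.032], [0.509, -0.041, 0.161]]
box [[0.614, -0.75, 0.04], [0.94, -0.394, 0.29]]
mug [[0.681, -0.4, 0.03], [0.758, -0.319, 0.177]]
file 618 [ 0.50015989 -0.32532785  0.17643542] [-0.63321991  0.37657652 -0.67618242] -42.546039497672076
-0.09807846931848875 0.1285287466974665
[ 0.5531 -0.357   0.2303]
[ 0.5289 -0.3416  0.2077]
[ 0.5038 -0.3272  0.1858]
[ 0.4759 -0.3104  0.1481]
[ 0.4398 -0.2902  0.1108]
holder foot 796 [array([ 410.6, -263.3]), array([195.5, 140.4]), np.float64(1.0)] z [0.0043 0.0072 0.0113]
```

View pics/crop1.png

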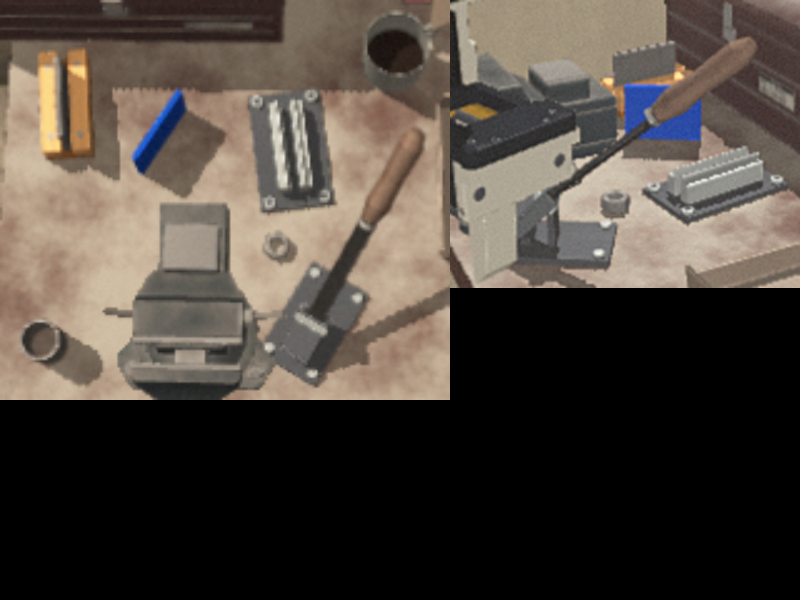

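```bash
cat > m.py <<'E'
from h import *
def fit(P,name):
    P=P[np.isfinite(P[:,0])];c=np.median(P,0)
    for _ in range(4):
        v=np.linalg.svd(P[:,:2]-P[:,:2].mean(0),full_matrices=False)[2][0];v*=np.sign(v[0]);n=np.array([-v[1],v[0]])
        a=(P[:,:2]-P[:,:2].mean(0))@n;P=P[abs(a)<2.5*a.std()]
    c=P[:,:2].mean(0);t=(P[:,:2]-c)@v;q=np.percentile(t,[2,98])
    print(name,len(P),'c',(c+v*q.mean()).round(4),'yaw',np.degrees(np.arctan2(v[1],v[0])).round(1),'len',np.ptp(q).round(3),'w',np.ptp(np.percentile((P[:,:2]-c)@n,[2,98])).round(3),'z',np.percentile(P[:,2],[10,50,90]).round(3))
T=np.load('top0.npz');W=T['W'];hsv=cv2.cvtColor(T['im'],cv2.COLOR_BGR2HSV)
def box(u0,u1,v0,v1): 
    m=np.zeros((400,640),bool);m[v0:v1,u0:u1]=1;return m
z=W[...,2];H,S_,V=[hsv[...,i].astype(int) for i in range(3)]
if __name__=='__main__':
    og=box(225,262,138,195)&(S_>130)&(V>90)&(z<.06);fit(W[og],'stand')
    fit(W[box(230,253,140,190)&(z>.065)&(z<.1)&(W[...,0]<.74)],'plate')
    fit(W[box(312,352,150,212)&(z>.028)&(z<.05)],'jaws')
    j=box(318,348,158,208)&(V>150)&(S_<40);fit(W[j&(z>.02)],'brightjaw')
    for v in range(166,202,6): print(v,V[v,318:348].tolist())
    print('toolbox',np.nanpercentile(W[box(195,330,60,142)&(z>.03)].T,[2,98],axis=1).round(3).tolist())
    for n in('top','side'):
        D=np.load(n+'0.npz');w=D['W'];hs=cv2.cvtColor(D['im'],cv2.COLOR_BGR2HSV).astype(int)
        b=box(355,390,170,220) if n=='top' else box(325,382,165,212)
        m=b&(w[...,2]>.12)&(w[...,2]<.28)&(hs[...,1]>60)&(hs[...,0]<25)&(w[...,0]>.42)&(w[...,0]<.65)&(w[...,1]<-.25)&(w[...,1]>-.42)
        m=cv2.morphologyEx(m.astype(np.uint8),cv2.MORPH_OPEN,np.ones((2,2)))>0
        P=w[m];q=P.mean(0);v=np.linalg.svd(P-q,full_matrices=False)[2][0];v*=np.sign(v[2]);t=(P-q)@v
        print(n,len(P),'dir',v.round(3),'pitch',np.degrees(np.arcsin(v[2])).round(1),'yaw',np.degrees(np.arctan2(v[1],v[0])).round(1),'mean',q.round(4),'ends',(q+v*np.percentile(t,1)).round(4),(q+v*np.percentile(t,99)).round(4))
E
python3 m.py
```

```text
stand 347 c [0.6552 0.032 ] yaw 3.1 len 0.124 w 0.028 z [0.021 0.039 0.043]
plate 120 c [0.6456 0.0499] yaw 5.8 len 0.094 w 0.009 z [0.071 0.083 0.089]
jaws 301 c [ 0.6056 -0.2297] yaw 6.9 len 0.106 w 0.04 z [0.029 0.033 0.039]
brightjaw 259 c [ 0.6059 -0.2282] yaw 6.9 len 0.104 w 0.04 z [0.026 0.032 0.039]
166 [150, 175, 80, 102, 134, 182, 196, 221, 97, 110, 101, 94, 109, 199, 209, 138, 181, 206, 86, 103, 97, 88, 86, 84, 83, 103, 168, 158, 156, 150]
172 [101, 101, 101, 103, 136, 221, 212, 224, 238, 95, 69, 60, 58, 109, 203, 214, 118, 152, 198, 61, 57, 63, 66, 100, 99, 105, 130, 195, 192, 193]
178 [101, 97, 105, 101, 98, 122, 214, 211, 208, 200, 90, 49, 53, 73, 143, 199, 210, 152, 209, 135, 59, 59, 56, 60, 78, 101, 114, 144, 208, 204]
184 [98, 99, 103, 100, 101, 106, 147, 214, 213, 190, 114, 88, 57, 57, 101, 195, 185, 169, 153, 201, 77, 59, 61, 57, 66, 100, 98, 106, 141, 206]
190 [97, 101, 96, 99, 97, 99, 112, 176, 216, 215, 200, 94, 99, 55, 54, 105, 207, 181, 126, 157, 211, 61, 59, 58, 57, 66, 100, 97, 88, 134]
196 [117, 94, 99, 97, 98, 94, 100, 131, 214, 210, 221, 236, 95, 70, 58, 53, 91, 201, 212, 112, 150, 207, 58, 58, 61, 58, 67, 100, 90, 108]
toolbox [[0.743, -0.213, 0.047], [0.939, 0.17, 0.184]]Traceback (most recent call last):
  File "m.py", line 25, in <module>
    P=w[m];q=P.mean(0);v=np.linalg.svd(P-q,full_matrices=False)[2][0];v*=np.sign(v[2]);t=(P-q)@v
                         ~~~~~~~~~~~~~^^^^^^^^^^^^^^^^^^^^^^^^^
    u, s, vh = gufunc(a, signature=signature)
               ~~~~~~^^^^^^^^^^^^^^^^^^^^^^^^
    raise LinAlgError("SVD did not converge")
numpy.linalg.LinAlgError: SVD did not converge
```

The crop confirms it: the dark plate is in the orange stand at crop (63,100), and the blue one at (160,130) is the decoy. The plate is at about (0.646, 0.050), yaw 4–5°. The block is at about (0.606, -0.229), yaw 6.9°. I'm moving to the plate now.

>>> send_rows(
  motion="0 0 0 0.06 0 0 0; 0 0.04 0.06 0 0 0 -7.6; 0 0.04 0.06 0 0 0 -7.6; 0 0.04 0.06 0 0 0 0; 0 0.04 0.06 0 0 0 0",
  force=40,
)

```text
clock: 0.72
position: [0.3466, -0.3797, 0.3521]
ee_rot: [-3.14, -0.114, 0.0]
force: [0.7, -0.6, -0.3]
width: 0.999
gripper_force: 0.0
```

>>> send_rows(
  motion="0 0.04 0.06 0 0 0 0; 0 0.04 0.06 0 0 0 0; 0 0.04 0.06 0 0 0 0; 0 0.04 0.06 0 0 0 0; 0 0.04 0.06 0 0 0 0",
)

```text
clock: 1.35
position: [0.5198, -0.12, 0.3521]
ee_rot: [3.139, 0.113, -0.0]
force: [0.5, -1.1, 0.6]
width: 1.004
gripper_force: 0.0
```

>>> send_rows(
  motion="0 0.04 0.05 0 0 0 0; 0 0.04 0.05 0 0 0 0; 0 0 0 0 0 0 0",
)

```text
clock: 1.72
position: [0.5988, -0.0181, 0.3512]
ee_rot: [-3.136, -0.126, 0.001]
force: [-0.3, -1.3, -0.1]
width: 1.003
gripper_force: 0.0
```

```bash
sed -i 's/P=w\[m\];q=/P=w[m\&np.isfinite(w[...,0])];print(n,len(P));q=/' m.py; python3 m.py|tail -4; python3 -c "
from h import *
from scipy.spatial.transform import Rotation as R
o=arm.observe();print(o['clock'],o['position'],np.degrees(o['joints']).round(),R.from_rotvec(o['ee_rot']).as_matrix().round(3))"
```

```text
top 403
top 403 dir [-0.144  0.116  0.983] pitch 79.4 yaw 141.1 mean [ 0.5288 -0.3455  0.1749] ends [ 0.5566 -0.3679 -0.0149] [ 0.5207 -0.339   0.2305]
side 729
side 729 dir [-0.478 -0.786  0.392] pitch 23.1 yaw -121.3 mean [ 0.5436 -0.3224  0.1842] ends [0.7528 0.0217 0.0126] [ 0.519  -0.3629  0.2044]
1.725 [ 0.59880724 -0.01814946  0.35116176] [  8.  21. -16.  88.   6.  72. -94.] [[ 0.997  0.08  -0.001]
 [ 0.08  -0.997  0.003]
 [-0.001 -0.003 -1.   ]]
```

>>> send_rows(
  motion="0 0.024 0.034 0 0 0 0; 0 0.023 0.034 0 0 0 0; 0 0 0 -0.06 0 0 0; 0 0 0 -0.06 0 0 0; 0 0 0 -0.03 0 0 0",
)

```text
clock: 2.35
position: [0.6422, 0.0427, 0.1983]
ee_rot: [3.138, 0.113, -0.008]
force: [0.0, 0.3, 0.5]
width: 1.0
gripper_force: 0.0
```

```bash
python3 - <<'E'
from h import *
print(arm.observe()['position'])
im,d=arm.get_image('top');im2,d2=arm.get_image('side')
c=np.vstack([cv2.resize(im[110:210,200:360],(480,300)),cv2.resize(im2[130:230,240:400],(480,300))])
cv2.imwrite('pics/pre.png',c)
E
```

```text
[0.64219388 0.0427309  0.19833245]
```

View pics/pre.png

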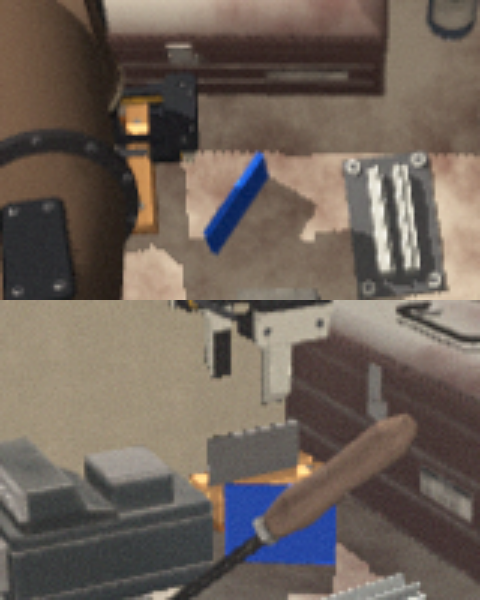

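The plate (crop 250,450) is centred under the open fingers, seen at crop x 218 and 278. I'm descending to grip it.

>>> send_rows(
  motion="0 0.004 0.006 -0.03 0 0 0; 0 0 0 -0.03 0 0 0; 0 0 0 -0.023 0 0 0; 0 0 0 0 0 0 0",
)

```text
clock: 2.95
position: [0.6479, 0.0494, 0.1191]
ee_rot: [3.139, 0.113, -0.003]
force: [-0.1, -0.2, -0.5]
width: 0.995
gripper_force: 0.0
```

>>> send_rows(
  motion="1 0 0 0 0 0 0; 1 0 0 0 0 0 0; 1 0 0 0 0 0 0; 1 0 0 0 0 0 0; 1 0 0 0 0 0 0",
)

```text
clock: 3.58
position: [0.6482, 0.05, 0.1194]
ee_rot: [3.139, 0.114, 0.0]
force: [0.4, 0.1, 0.0]
width: 0.503
gripper_force: 0.0
```

>>> send_rows(
  motion="1 0 0 -0.003 0 0 0; 1 0 0 0 0 0 0; 1 0 0 0 0 0 0; 1 0 0 0 0 0 0; 1 0 0 0 0 0 0",
)

```text
clock: 4.2
position: [0.6482, 0.0499, 0.1162]
ee_rot: [3.139, 0.114, -0.0]
force: [0.1, 0.1, -0.8]
width: 0.083
gripper_force: 40.0
```

>>> send_rows(
  motion="1 0 0 0 0 0 0; 1 0 0 0 0 0 0; 1 0 0 0.02 0 0 0; 1 0 0 0.05 0 0 0; 1 0 0 0.05 0 0 0",
)

```text
clock: 4.82
position: [0.6478, 0.0501, 0.2384]
ee_rot: [-3.139, -0.114, 0.001]
force: [0.4, -0.1, -3.2]
width: 0.08
gripper_force: 40.0
```

>>> send_rows(
  motion="1 -0.007 -0.047 0 0 0 2.7; 1 -0.007 -0.047 0 0 0 0; 1 -0.007 -0.047 0 0 0 0; 1 -0.007 -0.047 0 0 0 0; 1 -0.007 -0.047 0 0 0 0",
)

```text
clock: 5.45
position: [0.6127, -0.1863, 0.2375]
ee_rot: [-3.136, -0.188, -0.001]
force: [0.7, -0.3, -3.4]
width: 0.082
gripper_force: 40.0
```

>>> send_rows(
  motion="1 -0.007 -0.044 0 0 0 0; 1 0 0 0 0 0 0; 1 0 0 -0.05 0 0 0; 1 0 0 -0.03 0 0 0; 1 0 0 0 0 0 0",
)

```text
clock: 6.08
position: [0.6048, -0.2278, 0.1547]
ee_rot: [-3.134, -0.189, 0.007]
force: [-0.7, -0.8, -3.5]
width: 0.08
gripper_force: 40.0
```

```bash
python3 - <<'E'
from h import *
print(arm.observe()['position'])
im,d=arm.get_image('top');im2,d2=arm.get_image('side')
np.savez('top1.npz',im=im,d=d,W=cloud('top',d));np.savez('side1.npz',im=im2,d=d2,W=cloud('side',d2))
c=np.vstack([cv2.resize(im[130:230,270:430],(480,300)),cv2.resize(im2[160:260,280:440],(480,300))])
cv2.imwrite('pics/pre2.png',c)
E
```

```text
[ 0.60482331 -0.22779929  0.15468415]
```

View pics/pre2.png

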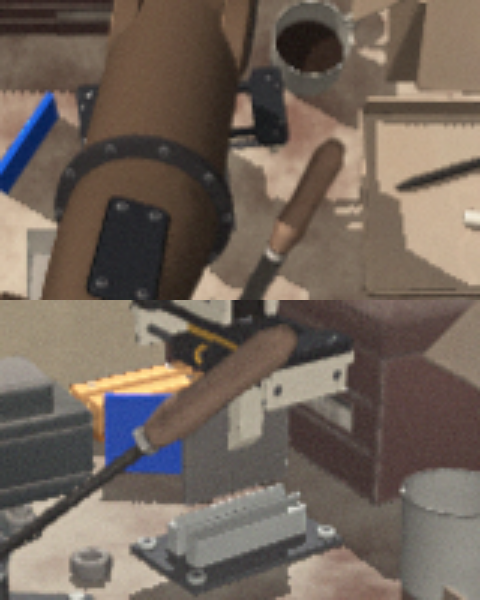

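The plate (crop 238,455) hangs centred over the block's jaws (237,530). I'm lowering it and watching the force.

>>> send_rows(
  motion="1 0 -0.001 -0.01 0 0 0; 1 0 0 -0.008 0 0 0; 1 0 0 -0.006 0 0 0; 1 0 0 0 0 0 0",
)

```text
clock: 6.68
position: [0.6059, -0.2305, 0.1317]
ee_rot: [3.136, 0.187, -0.001]
force: [0.2, -1.4, -4.6]
width: 0.086
gripper_force: 40.0
```

>>> send_rows(
  motion="1 0 0 -0.006 0 0 0; 1 0 0 -0.006 0 0 0; 1 0 0 -0.005 0 0 0; 1 0 0 0 0 0 0",
)

```text
clock: 7.18
position: [0.606, -0.2304, 0.1146]
ee_rot: [3.136, 0.187, -0.001]
force: [1.1, -3.2, -6.3]
width: 0.086
gripper_force: 40.0
```

>>> send_rows(
  motion="1 0 0 -0.003 0 0 0; 1 0 0 -0.002 0 0 0; 1 0 0 0 0 0 0",
)

```text
clock: 7.55
position: [0.6063, -0.2303, 0.1122]
ee_rot: [3.135, 0.187, 0.001]
force: [-6.7, -1.6, 13.3]
width: 0.086
gripper_force: 40.0
```

>>> send_rows(
  motion="0.6 0 0 0 0 0 0; 0 0 0 0 0 0 0; 0 0 0 0 0 0 0; 0 0 0 0 0 0 0; 0 0 0 0 0 0 0",
)

```text
clock: 8.18
position: [0.6062, -0.23, 0.1101]
ee_rot: [-3.136, -0.188, 0.0]
force: [0.5, -0.3, -0.4]
width: 0.581
gripper_force: 0.0
```

>>> send_rows(
  motion="0 0 0 0.03 0 0 0; 0 0 0 0.06 0 0 0; 0 0 0 0.06 0 0 0; 0 0 0 0.06 0 0 0; 0 0 0 0.06 0 0 0",
)

```text
clock: 8.8
position: [0.6058, -0.2299, 0.3824]
ee_rot: [3.136, 0.188, 0.0]
force: [1.4, -0.5, -0.5]
width: 1.001
gripper_force: 0.0
```

>>> send_rows(
  motion="0 -0.03 0.06 0 0 0 0; 0 -0.03 0.06 0 0 0 0; 0 0 0 0 0 0 0",
)

```text
clock: 9.18
position: [0.5489, -0.1129, 0.3812]
ee_rot: [-3.134, -0.199, -0.001]
force: [0.4, -0.5, -0.6]
width: 0.998
gripper_force: 0.0
```

```bash
cat > f.py <<'E'
from h import *
from scipy.spatial.transform import Rotation as R
o=arm.observe();print(o['position'],np.degrees(o['joints']).round())
Ws={}
c=[]
for n,b in(('top',(355,390,170,222)),('side',(325,382,165,212))):
    im,d=arm.get_image(n);w=cloud(n,d);u0,u1,v0,v1=b
    np.savez(n+'2.npz',im=im,d=d,W=w)
    hs=cv2.cvtColor(im,cv2.COLOR_BGR2HSV).astype(int)
    cr=im[130:230,280:440] if n=='top' else im[150:250,280:440];c.append(cv2.resize(cr,(480,300)))
    m=np.zeros((400,640),bool);m[v0:v1,u0:u1]=1
    ok=m&(w[...,2]>.12)&(w[...,2]<.28)&(hs[...,1]>70)&(hs[...,0]<20)&(w[...,0]>.42)&(w[...,0]<.62)&(w[...,1]<-.27)&(w[...,1]>-.41)
    N,l,s,_=cv2.connectedComponentsWithStats(ok.astype(np.uint8));k=1+s[1:,4].argmax();ok=l==k;print(n,s[k])
    P=w[ok]
    for _ in range(5):
        q=P.mean(0);v=np.linalg.svd(P-q,full_matrices=False)[2][0];v*=np.sign(v[2])
        e=np.linalg.norm(np.cross(P-q,v),axis=1);P=P[e<max(.014,2*e.std())]
    t=(P-q)@v
    print(n,len(P),'dir',v.round(3),'pitch',np.degrees(np.arcsin(v[2])).round(1),'yaw',np.degrees(np.arctan2(v[1],v[0])).round(1),'mean',q.round(4),'ends',(q+v*t.min()).round(4),(q+v*t.max()).round(4))
    Ws[n]=P
cv2.imwrite('pics/rel.png',np.vstack(c))
W=np.load('top2.npz')['W']
k=(W[...,2]>.07)&(W[...,2]<.095)&(abs(W[...,0]-.606)<.08)&(abs(W[...,1]+.23)<.03);P=W[k];print('plate top',len(P),np.percentile(P,[3,50,97],axis=0).round(4).tolist())
E
python3 f.py
```

```text
[ 0.54885979 -0.11293023  0.38120928] [ 20.  17. -18.  90.   5.  74. -81.]
top [360 176  25  39 399]
top 372 dir [ 0.673 -0.398  0.623] pitch 38.5 yaw -30.6 mean [ 0.5248 -0.3398  0.2043] ends [ 0.48   -0.3133  0.1628] [ 0.5645 -0.3633  0.241 ]
side [328 168  52  41 670]
side 649 dir [ 0.68  -0.374  0.631] pitch 39.1 yaw -28.8 mean [ 0.5253 -0.3521  0.2005] ends [ 0.4816 -0.3281  0.16  ] [ 0.5645 -0.3737  0.2369]
plate top 93 [[0.5585, -0.236, 0.0738], [0.6052, -0.2294, 0.0801], [0.6521, -0.2201, 0.0856]]
```

View pics/rel.png

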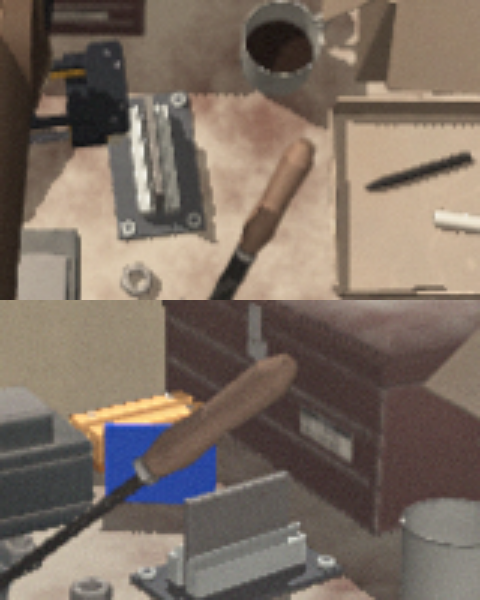

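The plate stands fully down: top edge at about 0.080 m, centred at (0.605, -0.229), fingers clear (top crop 155,160; side crop 240,530). From both views file_grip comes out at about (0.512, -0.332, 0.179), with the handle at yaw -30° and pitch 40°. I'm moving to a tilted pre-grasp above it.

>>> send_rows(
  motion="0 -0.03 -0.043 0 0 0 -9.2; 0 -0.03 -0.043 0 0 0 -9.2; 0 -0.03 -0.043 0 0 0 -9.2; 0 -0.03 -0.043 0 0 0 -9.1; 0 0 0 0 0 0 0",
  force=60,
)

```text
clock: 9.9
position: [0.4272, -0.2959, 0.3801]
ee_rot: [3.028, -0.826, -0.001]
force: [0.2, 0.1, 0.3]
width: 0.999
gripper_force: 0.0
```

>>> send_rows(
  motion="0 0 0 0 -4.97 -8.68 0; 0 0 0 0 -4.97 -8.68 0; 0 0 0 0 -4.97 -8.68 0; 0 0 0 0 -4.97 -8.68 0; 0 0 0 0 0 0 0",
)

```text
clock: 10.52
position: [0.4281, -0.2895, 0.3781]
ee_rot: [2.706, -0.721, 0.978]
force: [0.6, 0.0, 0.2]
width: 1.001
gripper_force: 0.0
```

```bash
cat > s.py <<'E'
from h import *
from scipy.spatial.transform import Rotation as R
o=arm.observe();M=R.from_rotvec(o['ee_rot']).as_matrix();p=o['position']
h=np.array([np.cos(np.radians(-29.8)),np.sin(np.radians(-29.8)),0]);k=np.array([0,0,1])
d=h*np.cos(np.radians(40))+k*np.sin(np.radians(40));u=-h*np.sin(np.radians(40))+k*np.cos(np.radians(40));s=np.cross(u,d)
G=np.c_[np.cross(s,-u),s,-u]
G=G if G[:,1]@M[:,1]>0 else np.c_[-G[:,0],-G[:,1],G[:,2]]
print(o['clock'],'p',p.round(4),'j',np.degrees(o['joints']).round(),'tool y',M[:,1].round(3),'z',M[:,2].round(3))
print('turn left deg',np.degrees(R.from_matrix(G@M.T).as_rotvec()).round(1))
g=np.array([.512,-.332,.179])+.047*u
print('to pre(100mm)',(g+.1*u-p).round(4),'to grasp',(g-p).round(4),'u',u.round(3),'d',d.round(3))
E
python3 s.py
```

```text
10.525 p [ 0.4281 -0.2895  0.3781] j [ 35.  -5.  -8. 125.   2.  20. -94.] tool y [-0.498 -0.867  0.   ] z [ 0.555 -0.318 -0.769]
turn left deg [-0.1 -0.2  0. ]
to pre(100mm) [ 0.0019  0.0044 -0.0865] to grasp [ 0.0577 -0.0275 -0.1631] u [-0.558  0.319  0.766] d [ 0.665 -0.381  0.643]
```

>>> send_rows(
  motion="0 0.002 0.004 -0.043 0 0 0; 0 0 0 -0.043 0 0 0; 0 0.014 -0.008 -0.019 0 0 0; 0 0.014 -0.008 -0.019 0 0 0; 0 0 0 0 0 0 0",
)

```text
clock: 11.15
position: [0.4509, -0.3034, 0.2827]
ee_rot: [2.688, -0.726, 0.964]
force: [-0.4, 0.8, -0.2]
width: 1.002
gripper_force: 0.0
```

```bash
python3 s.py; python3 - <<'E'
from h import *
im,d=arm.get_image('top');im2,d2=arm.get_image('side')
c=np.vstack([cv2.resize(im[150:250,280:440],(480,300)),cv2.resize(im2[150:250,250:410],(480,300))])
cv2.imwrite('pics/pre3.png',c)
E
```

```text
11.15 p [ 0.4509 -0.3034  0.2827] j [  46.    7.  -21.  130.   55.    7. -147.] tool y [-0.508 -0.861  0.017] z [ 0.544 -0.336 -0.769]
turn left deg [ 0.7 -0.7  0.8]
to pre(100mm) [-0.0209  0.0183  0.0089] to grasp [ 0.0349 -0.0136 -0.0677] u [-0.558  0.319  0.766] d [ 0.665 -0.381  0.643]
```

View pics/pre3.png

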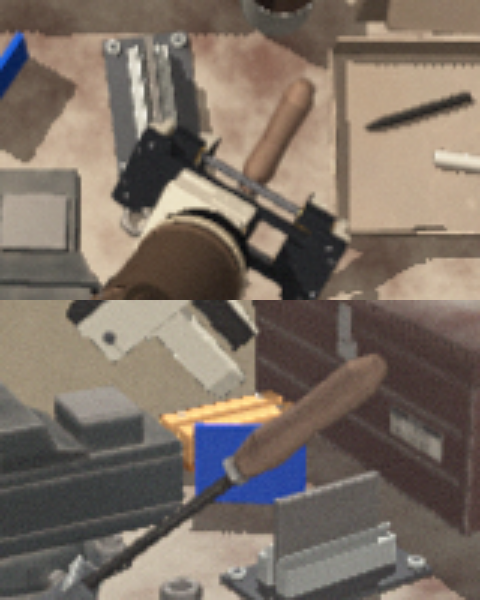

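The picture shows the open gripper straddling the handle line (top crop 255,190), but joint 6 has hit its lower limit and the wrist is flipping. I'll back up and use less tilt, which the round handle allows.

>>> send_rows(
  motion="0 -0.012 0.006 0.03 0 0 0; 0 -0.012 0.006 0.03 0 0 0; 0 0 0 0.04 3 5.2 0; 0 0 0 0 3 5.2 0; 0 0 0 0 3 5.2 0",
)

```text
clock: 11.88
position: [0.4316, -0.2999, 0.3586]
ee_rot: [2.856, -0.781, 0.557]
force: [0.5, -0.7, -0.3]
width: 0.998
gripper_force: 0.0
```

```bash
python3 s.py
```

```text
11.875 p [ 0.4316 -0.2999  0.3586] j [  70.    6.  -45.  111.   12.   42. -102.] tool y [-0.513 -0.858  0.026] z [ 0.316 -0.217 -0.924]
turn left deg [ -7.6 -15.9   1.3]
to pre(100mm) [-0.0016  0.0148 -0.067 ] to grasp [ 0.0542 -0.0171 -0.1436] u [-0.558  0.319  0.766] d [ 0.665 -0.381  0.643]
```

>>> send_rows(
  motion="0 0.023 -0.005 -0.04 1.3 -0.7 1.1; 0 0.023 -0.005 -0.04 0 0 0; 0 0 0 0 0 0 0",
)

```text
clock: 12.25
position: [0.4778, -0.3087, 0.2743]
ee_rot: [2.891, -0.765, 0.568]
force: [-0.2, -0.1, 0.5]
width: 1.002
gripper_force: 0.0
```

```bash
python3 s.py
```

```text
12.25 p [ 0.4778 -0.3087  0.2743] j [  61.   16.  -42.  114.   24.   34. -114.] tool y [-0.494 -0.869 -0.   ] z [ 0.329 -0.187 -0.926]
turn left deg [ -8.8 -15.4  -0.2]
to pre(100mm) [-0.0478  0.0236  0.0173] to grasp [ 0.008  -0.0083 -0.0593] u [-0.558  0.319  0.766] d [ 0.665 -0.381  0.643]
```

>>> send_rows(
  motion="0 0.01 -0.008 -0.026 0 0 0; 0 0.009 -0.006 -0.026 0 0 0; 0 0 0 0 0 0 0",
)

```text
clock: 12.62
position: [0.4962, -0.3241, 0.2248]
ee_rot: [2.885, -0.766, 0.572]
force: [-1.4, 0.1, 0.4]
width: 1.002
gripper_force: 0.0
```

```bash
python3 s.py; python3 - <<'E'
from h import *
im,d=arm.get_image('top');im2,d2=arm.get_image('side')
c=np.vstack([cv2.resize(im[150:250,280:440],(480,300)),cv2.resize(im2[150:250,250:410],(480,300))])
cv2.imwrite('pics/pre4.png',c)
E
```

```text
12.625 p [ 0.4962 -0.3241  0.2248] j [  56.   22.  -36.  115.   32.   29. -121.] tool y [-0.497 -0.868  0.002] z [ 0.33  -0.192 -0.924]
turn left deg [ -8.6 -15.3   0. ]
to pre(100mm) [-0.0662  0.039   0.0668] to grasp [-0.0104  0.0071 -0.0098] u [-0.558  0.319  0.766] d [ 0.665 -0.381  0.643]
```

View pics/pre4.png

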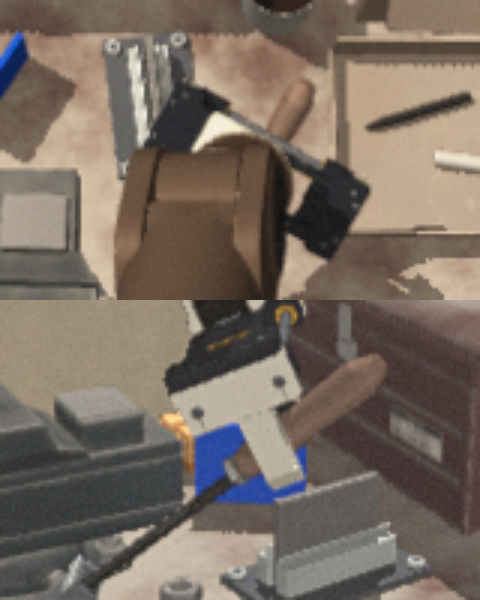

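The finger (side crop 270,450) lies across the handle about 35 mm above the ferrule, with the tip past the handle's underside. The grasp position is good, so I'm closing.

>>> send_rows(
  motion="1 0 0 -0.002 0 0 0; 1 0 0 0 0 0 0; 1 0 0 0 0 0 0; 1 0 0 0 0 0 0; 1 0 0 0 0 0 0",
)

```text
clock: 13.35
position: [0.4967, -0.3243, 0.2227]
ee_rot: [2.883, -0.766, 0.575]
force: [0.0, 0.6, 0.4]
width: 0.51
gripper_force: 0.0
```

>>> send_rows(
  motion="1 0 0 0 0 0 0; 1 0 0 0 0 0 0; 1 0 0 0 0 0 0; 1 0 0 0 0 0 0; 1 0 0 0 0 0 0",
)

```text
clock: 13.98
position: [0.4968, -0.3242, 0.2226]
ee_rot: [2.883, -0.766, 0.575]
force: [1.1, 0.7, -0.9]
width: 0.31
gripper_force: 60.0
```

>>> send_rows(
  motion="1 0.0133 -0.0076 0.0129 0 0 0; 1 0.0133 -0.0076 0.0129 0 0 0; 1 0.0133 -0.0076 0.0129 0 0 0; 1 0.0133 -0.0076 0.0129 0 0 0; 1 0.0133 -0.0076 0.0129 0 0 0",
)

```text
clock: 14.6
position: [0.563, -0.3626, 0.2868]
ee_rot: [2.884, -0.767, 0.572]
force: [0.6, -0.5, -1.5]
width: 0.31
gripper_force: 60.0
```

```bash
python3 s.py
```

```text
14.6 p [ 0.563  -0.3626  0.2868] j [  56.   25.  -39.  100.   28.   40. -115.] tool y [-0.497 -0.868  0.003] z [ 0.331 -0.193 -0.924]
turn left deg [ -8.6 -15.3   0. ]
to pre(100mm) [-0.133   0.0776  0.0048] to grasp [-0.0773  0.0456 -0.0718] u [-0.558  0.319  0.766] d [ 0.665 -0.381  0.643]
```

>>> send_rows(
  motion="1 0 0 0.04 0 0 0; 1 0 0 0.04 0 0 0; 1 -0.008 0.03 0.02 4.97 8.68 0; 1 -0.008 0.03 0.01 4.97 8.68 0; 1 -0.008 0.03 0 4.97 8.68 0",
)

```text
clock: 15.22
position: [0.539, -0.2718, 0.3987]
ee_rot: [-3.0, 0.797, 0.201]
force: [0.6, 0.3, -4.0]
width: 0.31
gripper_force: 60.0
```

>>> send_rows(
  motion="1 -0.008 0.03 0 4.97 8.68 0; 1 0 0.03 0 0 0 10; 1 0 0.03 0 0 0 10; 1 0 0.03 0 0 0 10; 1 0 0.03 0 0 0 10",
)

```text
clock: 15.85
position: [0.5312, -0.1216, 0.3967]
ee_rot: [3.063, 0.284, -0.47]
force: [0.3, 0.2, -1.8]
width: 0.306
gripper_force: 60.0
```

```bash
python3 s.py
```

```text
15.85 p [ 0.5312 -0.1216  0.3967] j [ 36.  31. -52.  78.  23. 100. -94.] tool y [ 0.184 -0.983  0.002] z [-0.294 -0.057 -0.954]
turn left deg [ -9.6 -57.8 -36.9]
to pre(100mm) [-0.1012 -0.1634 -0.1051] to grasp [-0.0454 -0.1954 -0.1817] u [-0.558  0.319  0.766] d [ 0.665 -0.381  0.643]
```

>>> send_rows(
  motion="1 0 0 0 0 0 10.6; 1 0 0 0 0 0 10.6; 1 0 0 0 0 0 10.6; 1 0 0 0 0 0 10.6; 1 0 0 0 0 0 0",
)

```text
clock: 16.48
position: [0.5308, -0.1219, 0.397]
ee_rot: [2.668, 1.321, -0.408]
force: [0.3, -0.1, -2.2]
width: 0.306
gripper_force: 60.0
```

```bash
python3 s.py
```

```text
16.475 p [ 0.5308 -0.1219  0.397 ] j [ 39.  30. -61.  84.  35.  97. -61.] tool y [ 0.796 -0.606  0.002] z [-0.18  -0.239 -0.954]
turn left deg [ 12.5 -61.  -74.9]
to pre(100mm) [-0.1008 -0.1631 -0.1054] to grasp [-0.0451 -0.195  -0.182 ] u [-0.558  0.319  0.766] d [ 0.665 -0.381  0.643]
```

>>> send_rows(
  motion="1 0 0 0 0 0 10.6; 1 0 0 0 0 0 10.6; 1 0 0 0 0 0 10.6; 1 0 0 0 0 0 10.6; 1 0 0 0 0 0 2",
)

```text
clock: 17.1
position: [0.5307, -0.1229, 0.3971]
ee_rot: [1.924, 2.168, -0.292]
force: [-0.6, -0.7, -2.9]
width: 0.308
gripper_force: 60.0
```

```bash
python3 s.py; cat > b.py <<'E'
from h import *
from scipy.spatial.transform import Rotation as R
o=arm.observe();M=R.from_rotvec(o['ee_rot']).as_matrix();g=o['position']+.047*M[:,2]
hd=np.array([-M[1,1],M[0,1],0]);hd/=np.linalg.norm(hd)
print('grip',g.round(4),'handle yaw',np.degrees(np.arctan2(hd[1],hd[0])).round(1))
def fit(P,ax):
    P=P[np.isfinite(P[:,0])]
    for _ in range(6):
        q=P.mean(0);v=np.linalg.svd(P-q,full_matrices=False)[2][0];v*=np.sign(v@ax);e=np.linalg.norm(np.cross(P-q,v),axis=1);P=P[e<max(.012,2*e.std())]
    t=(P-q)@v;return len(P),q.round(4),'yaw',np.degrees(np.arctan2(v[1],v[0])).round(1),'pitch',np.degrees(np.arcsin(v[2])).round(1),'ends',(q+v*np.percentile(t,2)).round(4),(q+v*np.percentile(t,98)).round(4)
import sys
for n in('top','side'):
    im,d=arm.get_image(n);w=cloud(n,d);r=w-g;a=r@hd;x=np.linalg.norm(np.cross(r,hd),axis=2)
    m=(x<.05)&(a<-.05)&(a>-.26)
    print(n,m.sum(),fit(w[m],hd) if m.sum()>20 else '')
    if n=='side' or 1:
        ys,xs=np.where(m);print('px',np.percentile(xs,[0,50,100]),np.percentile(ys,[0,50,100]))
    cv2.imwrite(f'pics/{sys.argv[1]}_{n}.png',im)
E
python3 b.py b1
```

```text
17.1 p [ 0.5307 -0.1229  0.3971] j [ 47.  25. -70.  93.  41.  85. -21.] tool y [0.993 0.12  0.002] z [ 0.038 -0.297 -0.954]
turn left deg [-19.6 -12.8  52.6]
to pre(100mm) [-0.1007 -0.1622 -0.1055] to grasp [-0.045  -0.1941 -0.1821] u [-0.558  0.319  0.766] d [ 0.665 -0.381  0.643]
grip [ 0.5325 -0.1368  0.3522] handle yaw 96.9
top 645 (643, array([ 0.5468, -0.2801,  0.3528]), 'yaw', np.float64(96.4), 'pitch', np.float64(-0.5), 'ends', array([ 0.5569, -0.3703,  0.3535]), array([ 0.5368, -0.1909,  0.3521]))
px [314. 352. 391.] [164. 172. 179.]
side 319 (302, array([ 0.5447, -0.2949,  0.3526]), 'yaw', np.float64(97.0), 'pitch', np.float64(-0.5), 'ends', array([ 0.5546, -0.3748,  0.3534]), array([ 0.5321, -0.193 ,  0.3516]))
px [319. 350. 379.] [ 98. 106. 114.]
```

The file is level (pitch -0.5°) and crosswise at yaw 96.7°. Joint 3 is near its limit, so I'm moving in small steps.

>>> send_rows(
  motion="1 0.012 0.009 0 0 0 0; 1 0.012 0.009 0 0 0 0; 1 0 0 0 0 0 0",
)

```text
clock: 17.58
position: [0.5559, -0.1037, 0.3967]
ee_rot: [1.923, 2.17, -0.291]
force: [-0.5, -0.9, -2.2]
width: 0.304
gripper_force: 60.0
```

```bash
python3 s.py|head -1
```

```text
17.575 p [ 0.5559 -0.1037  0.3967] j [ 42.  28. -69.  90.  42.  87. -23.] tool y [0.993 0.121 0.002] z [ 0.038 -0.296 -0.955]
```

>>> send_rows(
  motion="1 0.016 0.012 -0.02 0 0 0; 1 0.016 0.012 -0.03 0 0 0; 1 0 0 -0.03 0 0 0; 1 0 0 0 0 0 0",
)

```text
clock: 18.08
position: [0.5862, -0.0812, 0.315]
ee_rot: [1.922, 2.172, -0.297]
force: [0.2, -0.3, -1.2]
width: 0.309
gripper_force: 60.0
```

```bash
python3 s.py|head -1
```

```text
18.075 p [ 0.5862 -0.0812  0.315 ] j [ 36.  34. -65.  93.  47.  82. -31.] tool y [ 0.993  0.121 -0.002] z [ 0.034 -0.297 -0.954]
```

>>> send_rows(
  motion="1 0 0 -0.04 0 0 0; 1 0 0 -0.04 0 0 0; 1 0.001 0.001 -0.03 0 0 0; 1 0 0 -0.009 0 0 0; 1 0 0 0 0 0 0",
)

```text
clock: 18.7
position: [0.5887, -0.0795, 0.1992]
ee_rot: [1.92, 2.17, -0.291]
force: [0.2, 0.6, -1.4]
width: 0.311
gripper_force: 60.0
```

```bash
python3 s.py|head -1; python3 b.py b2; python3 - <<'E'
import cv2,numpy as np
a=cv2.imread('pics/b2_top.png');b=cv2.imread('pics/b2_side.png')
cv2.imwrite('pics/fin.png',np.vstack([cv2.resize(a[120:220,270:430],(480,300)),cv2.resize(b[150:250,260:420],(480,300))]))
E
```

```text
18.7 p [ 0.5887 -0.0795  0.1992] j [ 33.  41. -60. 101.  55.  73. -40.] tool y [0.992 0.123 0.003] z [ 0.039 -0.297 -0.954]
grip [ 0.5905 -0.0935  0.1543] handle yaw 97.0
top 471 (468, array([ 0.6049, -0.236 ,  0.1552]), 'yaw', np.float64(96.6), 'pitch', np.float64(-0.7), 'ends', array([ 0.6151, -0.3253,  0.1562]), array([ 0.5946, -0.1472,  0.1541]))
px [301. 333. 366.] [165. 171. 177.]
side 345 (333, array([ 0.6046, -0.247 ,  0.157 ]), 'yaw', np.float64(97.0), 'pitch', np.float64(-0.6), 'ends', array([ 0.6149, -0.3305,  0.1579]), array([ 0.5923, -0.1473,  0.1558]))
px [334. 363. 389.] [172. 185. 198.]
```

View pics/fin.png

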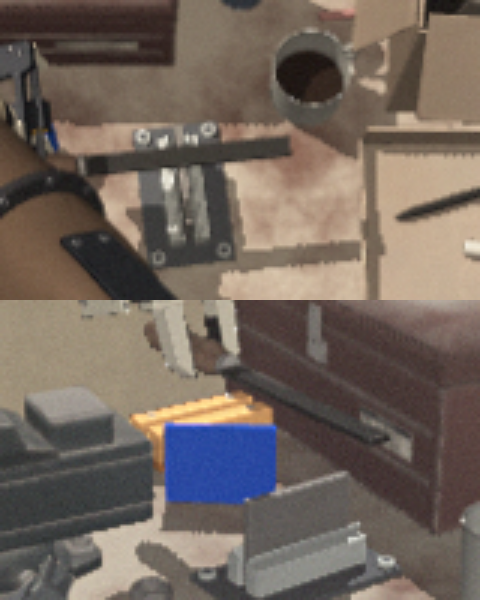

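The blade crosses above the plate (top crop 185,155; side crop 310,405), and the plate is still seated. I'm checking the blade's roll before handing in.

```bash
python3 - <<'E'
from h import *
im,d=arm.get_image('top');w=cloud('top',d)
y=np.array([-.12,.993,0]);x=np.array([.993,.12,0]);c=np.array([.604,-.236,.155])
r=w-c;m=(abs(r@x)<.014)&(abs(r@y)<.085)&(abs(r[...,2])<.02)
m=cv2.erode(m.astype(np.uint8),np.ones((3,1)))>0
P=r[m];A=np.c_[P@x,P@y,np.ones(len(P))]
for _ in range(3):
    s=np.linalg.lstsq(A,P[:,2],rcond=None)[0];e=P[:,2]-A@s;k=abs(e)<2*e.std();P,A=P[k],A[k]
print(len(P),np.degrees(np.arctan(s[:2])),e.std(),np.ptp(P@x))
E
```

```text
275 [-7.64737095 -0.35286401] 0.0021618942782087513 0.016810248739043444
```

>>> send_rows(
  motion="1 -0.002 0 0 0.3 -2.5 0; 1 -0.002 0 0 0.3 -2.5 0; 1 0 0 0 0 0 0; 1 0 0 0 0 0 0",
)

```text
clock: 19.35
position: [0.5846, -0.0794, 0.1989]
ee_rot: [1.9, 2.121, -0.193]
force: [-0.2, -0.5, -2.2]
width: 0.314
gripper_force: 60.0
```

```bash
python3 s.py|head -1; python3 b.py b3; python3 - <<'E'
from h import *
a=[]
for _ in range(4):
    im,d=arm.get_image('top');w=cloud('top',d)
    y=np.array([-.12,.993,0]);x=np.array([.993,.12,0]);c=np.array([.604,-.236,.155])
    r=w-c;m=(abs(r@x)<.014)&(abs(r@y)<.085)&(abs(r[...,2])<.02)
    m=cv2.erode(m.astype(np.uint8),np.ones((3,1)))>0
    P=r[m];A=np.c_[P@x,P@y,np.ones(len(P))]
    for _ in range(3):
        s=np.linalg.lstsq(A,P[:,2],rcond=None)[0];e=P[:,2]-A@s;k=abs(e)<2*e.std();P,A=P[k],A[k]
    a.append(np.degrees(np.arctan(s[:2])).round(1))
print(a)
W=w;k=(W[...,2]>.07)&(W[...,2]<.095)&(abs(W[...,0]-.606)<.08)&(abs(W[...,1]+.23)<.03);P=W[k];print('plate top',len(P),np.percentile(P,[3,50,97],axis=0).round(4).tolist())
print(arm.observe()['gripper_force'],abs(arm.observe()['dq']).max())
E
```

```text
19.35 p [ 0.5846 -0.0794  0.1989] j [ 34.  38. -61. 105.  57.  68. -44.] tool y [0.988 0.123 0.09 ] z [ 0.122 -0.287 -0.95 ]
grip [ 0.5904 -0.0929  0.1542] handle yaw 97.1
top 472 (470, array([ 0.605 , -0.2365,  0.155 ]), 'yaw', np.float64(96.7), 'pitch', np.float64(-0.4), 'ends', array([ 0.6155, -0.3251,  0.1557]), array([ 0.5945, -0.1472,  0.1544]))
px [301. 334. 366.] [165. 171. 177.]
side 371 (362, array([ 0.6046, -0.2461,  0.1559]), 'yaw', np.float64(96.6), 'pitch', np.float64(-0.6), 'ends', array([ 0.6144, -0.3298,  0.1567]), array([ 0.5931, -0.1473,  0.1549]))
px [334. 363. 389.] [172. 185. 198.]
[array([-2.5, -0.4]), array([-1.9, -0.6]), array([-4.2, -0.6]), array([-7.9, -0. ])]
plate top 71 [[0.5584, -0.236, 0.0726], [0.5947, -0.2299, 0.0804], [0.6531, -0.2201, 0.0866]]
59.96947611216456 0.0022764628218561625
```

Roll is now about -4°, within tolerance. The file is level, crosswise and centred, and the plate is seated. I'm handing in.

```bash
python3 -c "
from cell import arm
print(arm.sign_off())"
```

```text
the job is handed in; nothing more can be done
None
```

The job is handed in; no verdict came back. By my last measurements the plate stands fully down and free in the middle of the filing block, and the gripper holds the file level and crosswise, centred about 7 cm over the plate's top edge.

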